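Set the gauge-length slider against the red stop

TASK

Set the gauge length on the small measuring rail for the next yarn sample: press down the orange pad in the middle of the blue slider, which frees its friction hold, then keep it pressed all the way while you push the slider along the rail until it rests against the red stop. Then let go of the pad, so that it springs up and the slider is held there. Leave the things standing round the rail where they are; nothing is to be picked up.

Things in the scene. Friction and masses are not known exactly. Their poses are not given: they have to be found in the camera images.
- gauge_rail: Aluminium T-section rail with a tick scale and black end caps, 64 x 340 x 42 mm, fixed to the worktop (its place and yaw differ from run to run). Origin: centre of its underside, on the worktop; its y axis runs along the rail, z up. The slider moves along +-y. A tall reel machine stands on the worktop to its left: approach high or from the robot side.
- slider_mid (a point): Centre of the blue slider's top face, 52 mm above the worktop. Slider: 60 mm across the rail (x), 100 mm along it (y), flat end faces 50 mm from this point. The orange pad lies between two blue bridges at its ends, each 46 mm across, 18 mm along, tops 71 mm above the worktop; the gap between them is 64 mm along the rail and open across it. Axes as the rail's.
- slider (a joint): Position of the slider along the rail's y axis in m; 0 is the middle of the rail, values grow toward the rail's +y. It starts within 20 mm of 0. With the pad down it slides with about 1 to 2 N; with the pad up a friction brake holds it against about 14 to 20 N.
- pad_top (a point): Centre of the top face of the orange release pad, 60 mm above the worktop when up; the face is 36 mm across the rail (x) and 60 mm along it (y), 11 mm below the tops of the bridges. The pad rides on the slider.
- release_pad (a joint): How far the pad is pressed down, m: about 0 up (brake on), 0.005 fully down. It is sprung: about 4 N starts it and 5 N takes it to the bottom. The brake is fully off from about 2.5 mm on; the pad counts as pressed beyond 3 mm.
- red_stop: Red stop block with a small black knob, fixed on the rail: 60 mm across the rail, 20 mm along it (faces 10 mm from its centre), top 62 mm above the worktop, knob to 74 mm. Origin on the worktop beneath its centre. At either end of the rail, 105 to 140 mm from the middle. The slider rests against it when their centres are 60 mm apart.
- grey_stop: Grey stop block of the same shape near the other end of the rail; not the target. Origin as for the red one.
- spool_a_mid (a point): Spool of red thread with white flanges, 46 mm wide, 42 mm high. Loose bystander, to be left alone; the point is its centre, half-way up.
- weight_50_mid (a point): Brass balance weight with a knob, 24 mm wide, 30 mm high. Loose bystander, to be left alone; the point is its centre, half-way up.
- pick_glass_mid (a point): Black folding magnifier, 38 x 36 x 40 mm. Loose bystander, to be left alone; the point is its centre, half-way up.
- sample_jar_mid (a point): White sample jar with a blue lid, 51 mm wide, 66 mm high. Loose bystander, to be left alone; the point is its centre, half-way up.

How it is judged (in metres and radians):
On the way, in this order (a step that is already met when the one before it is completed fails the run):
1. the pad is pressed down where the slider starts (value of joint release_pad above 0.003 m and contact force between the fingers and anything else above 1 N and distance of slider_mid from where it was at the start of the episode below 0.012 m), for 0.1 s.
2. with the pad still down, the slider reaches the red stop (value of joint release_pad above 0.0015 m and horizontal distance between slider_mid and red_stop below 0.0625 m), for 0.1 s.
At the end, for the whole second after the job is handed in: The slider rests against the red stop (its centre within 62.5 mm of the stop's centre, 60 mm being full contact), its pad has sprung up (less than 1 mm down), and it is at rest (horizontal distance between slider_mid and red_stop below 0.0625 m and value of joint release_pad below 0.001 m and velocity of joint slider between -0.005 and 0.005 m/s); the robot touches nothing.
It fails at once if the pad is up while the slider is on its way (over 10 mm from its start and over 6 mm short of the red stop): dragged against its hold, or let go early (value of joint release_pad below 0.0008 m and distance of slider_mid from where it was at the start of the episode above 0.01 m and horizontal distance between slider_mid and red_stop above 0.066 m).
It fails at once if the spool is lifted or moved by more than 10 mm (distance of spool_a_mid from where it was at the start of the episode above 0.01 m).
It fails at once if the weight is lifted or moved by more than 10 mm (distance of weight_50_mid from where it was at the start of the episode above 0.01 m).
It fails at once if the magnifier is lifted or moved by more than 10 mm (distance of pick_glass_mid from where it was at the start of the episode above 0.01 m).
It fails at once if the jar is lifted or moved by more than 10 mm (distance of sample_jar_mid from where it was at the start of the episode above 0.01 m).
It also fails if it takes over 40 s, if anything falls off the work surface, if the arm or the gripper's body presses on something with over 40 N, if the wrist force passes 120 N, or if a joint passes its speed limit or range.

ROBOT

A 6-joint arm with a two-finger parallel gripper is mounted at the origin on a cart in front of the work surface, level with it; the furniture and walls round the work are solid. World frame = base frame: x ahead of the robot, y to its left, z up, the work surface at z = 0. Lengths are in m, angles in degrees, forces in N, time in s.
With the tool pointing down it reaches from about 0.375 to 0.9 m from the base axis. Payload 3.1 kg.
Tool frame: the origin (TCP) lies at the very end of the fingers, on their centre line; the grasp point (between the pads) lies 19 mm behind it; z points along the fingers, y is the line along which they close (so a half turn about z gives the same grasp; the last joint's range is limited). The gripper opens to 87 mm and grips with 3 to 60 N. Pads are 19 mm wide; open, the fingers measure 117 mm over their backs; the gripper's body (75 mm by 190 mm) begins 51 mm behind the grasp point.
Start: joints at [59.272, 30.224, 82.088, -0, 67.689, -10.227], TCP at [0.219, 0.585, 0.223] pointing down, gripper open.
Joint ranges: [-176.69, 176.69], [-43.24, 126.21], [12.49, 139.97], [-82, 262], [0, 151.66], [-163.58, 163.58]. Speed limits (degrees/s): [159.86, 159.86, 180, 180, 180, 180].

INTERFACE

Orientations are given as a 3x3 rotation matrix whose columns are the frame's x, y, z axes.
In Python, from rig import readout, cams, bot gives the robot as it stands.
- The arm moves only by the shell command python3 -m inch 'ROWS'. ROWS is JSON, a list of rows, each a list of 5 numbers: the shift along the world's x, y, z in cm, then the turn about the world's z in degrees, then the finger opening in cm, from 0 to 8.7. In form: [[dx, dy, dz, twist, fingers], ...]. A call has 1 to 10 rows; each row is the pose to reach, as a shift and turn from the pose commanded when the call began; what a row does not reach only later rows make up. A row lasts 1/12 s, in which the tool goes at most 41.7 mm and 7.16 degrees, less where a joint would pass 70% of its speed; a pose out of reach is approached as far as the arm can. A call with a gripper value outside its range is refused whole. The fingers move at their own pace and stop on an object; the grip force is fixed at half the most. Time passes only in rows, so rows that repeat a pose let the fingers close. It gives the time, the measured TCP pose, the force, the opening and the grip force at its end, in the units of the state.
- readout.read_state(): the state, without advancing time (a new reading comes with each control period).
- cams.capture(name): name is "scene" or "top"; returns a dict with "image" (480x640x3 uint8, blue, green, red), "intrinsics" (3x3 intrinsics, pixels), "k1" (the pictures are not rectified: a ray, as slopes to the right and down, at radius r is drawn at 1 + k1 r^2 times it, then the intrinsics apply), "xyz" and "rotation" of the camera in the world. Camera axes: x right, y down, z forward; pixel columns grow to the right and rows downward; lengths in m; the calibration is good to about 2 mm. A picture is of the moment at which its call begins. There is no depth.
- bot.hand_in(): hands the job in; it is judged then, once.
The state is a dict: "time_s": time; "joint_positions": joint angles; "qvel": joint speeds; "tau": joint torques, N m; "position": TCP position; "tcp_rot": TCP orientation; "force": force on the tool from outside, world axes, zero at the start; "moment": the same for the moment, N m; "opening": opening from 0.0 (shut) to 1.0 (fully open); "grasp_force": force on a finger pad.
Only numpy, scipy, OpenCV 4.12 (cv2) and the standard library are available. Lean on these libraries where they do the work, as an engineer would, in place of code of your own. Each camera call takes 0.05 s, during which the arm holds its last target. There are 200 camera calls.

## Working session

There is one attempt and no reset: what is moved stays moved. The work goes in short steps, Python scripts to look and compute and a shell command to move; the robot and the scene stay as the last step left them, time stands still between calls to the robot, and variables do not carry over. Pictures are saved under pics/ and viewed, at most 10 in all, crops included, and the job is handed in when it is done.

```bash
mkdir -p pics; cat > h.py <<'E'
import numpy as np, cv2
from rig import readout, cams, bot
def snap(n,f):
    c=cams.capture(n); cv2.imwrite(f,c["image"]); np.savez(f+'.npz',**c); return c
def ray(f,u,v,z):
    c=np.load(f+'.npz'); K=c["intrinsics"]; d=np.array([(u-K[0,2])/K[0,0],(v-K[1,2])/K[1,1]])
    p=d.copy()
    for _ in range(20): p=d/(1+float(c["k1"])*(p@p))
    r=c["rotation"]@np.array([p[0],p[1],1]); o=c["xyz"]
    return o+r*(z-o[2])/r[2]
E
python3 - <<'E'
from h import *
for n in("top","scene"):
    c=snap(n,f"pics/{n}0.png"); print(n,c["xyz"],c["rotation"].round(3).tolist(),c["k1"])
s=readout.read_state();print(s["time_s"],s["tcp_rot"],s["position"],s["force"])
E
```

```text
top [ 0.51668255 -0.18282552  0.91641315] [[0.003, -1.0, 0.024], [-1.0, -0.004, -0.011], [0.011, -0.024, -1.0]] 0.0025104098727312396
scene [0.08865831 0.11090988 0.69872681] [[-0.55, -0.627, 0.553], [-0.835, 0.42, -0.355], [-0.01, -0.657, -0.754]] -0.13492557704156347
0.1 [[-9.36681474e-01  3.50181166e-01 -9.82954231e-04]
 [ 3.50182382e-01  9.36680061e-01 -1.66207520e-03]
 [ 3.38686198e-04 -1.90104830e-03 -9.99998136e-01]] [0.21850223 0.58487233 0.22167886] [-0.34411882 -0.80871524 -0.05569619]
```

View pics/top0.png

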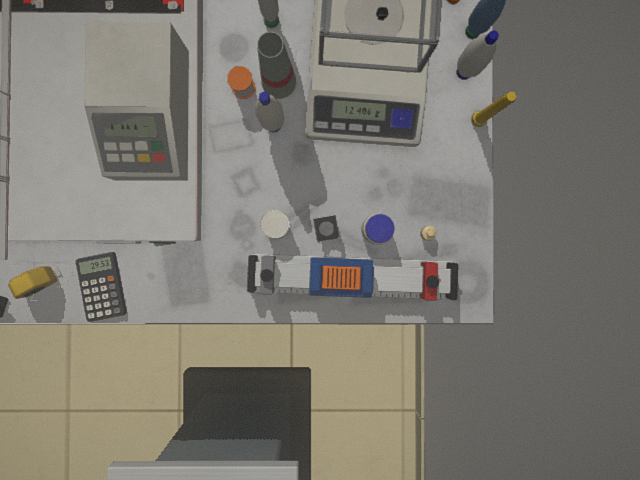

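View pics/scene0.png

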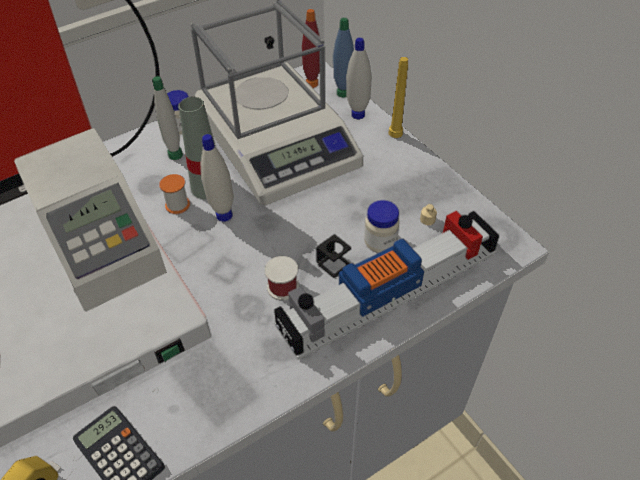

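The top view shows the pad at about (341,278), the red stop at (431,281) toward world −y, and the grey stop at (267,275). The jar, magnifier, spool and weight stand on the far (+x) side. I'll enlarge the rail.

```bash
python3 - <<'E'
from h import *
im=cv2.imread("pics/top0.png")[205:310,240:470]
cv2.imwrite("pics/crop.png",cv2.resize(im,(690,315),interpolation=cv2.INTER_CUBIC))
f="pics/top0.png"
for n,u,v,z in[("pad",341,278,.06),("red",431,281,.062),("grey",267,275,.062),("capL",252,274,.042),("capR",454,281,.042),("jar",379,228,.066),("mag",326,228,.04),("weight",429,232,.03)]:print(n,ray(f,u,v,z).round(4))
E
```

```text
pad [ 0.4667 -0.2275  0.06  ]
red [ 0.4625 -0.3694  0.062 ]
grey [ 0.4712 -0.111   0.062 ]
capL [ 0.4717 -0.0852  0.042 ]
capR [ 0.4613 -0.411   0.042 ]
jar [ 0.5457 -0.2868  0.066 ]
mag [ 0.5463 -0.2041  0.04  ]
weight [ 0.5407 -0.3732  0.03  ]
```

View pics/crop.png

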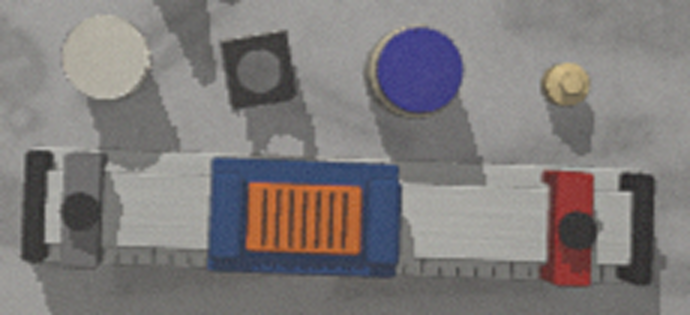

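Crop: slider spans u≈209–399 (pad centre 304,218), red stop ≈(568,228). Travel to the stop is about 78 mm along (−0.03, −1.0). First I'll swing over on the robot side with the fingers closing, turning by +18.7°.

```bash
python3 -m inch '[[1.6,-3.6,0.5,2,0],[3.2,-7.2,1,4,0],[4.8,-10.8,1,6,0],[6.4,-14.4,1,8,0],[8,-18,1,10,0],[9.6,-21.6,1,12,0],[11.2,-25.2,1,14,0],[12.8,-28.8,1,16,0],[14.4,-32.4,1,18,0],[16,-36,1,18.7,0]]'; python3 -m inch '[[0.9,-4,0,0,0],[1.8,-8,0,0,0],[2.7,-12,0,0,0],[3.6,-16,0,0,0],[4.5,-20,0,0,0],[5.4,-24,0,0,0],[6.3,-28,0,0,0],[7.2,-32,0,0,0],[8.1,-36,0,0,0],[8.1,-38,0,0,0]]'
```

```text
time_s: 0.93
position: [0.3789, 0.2236, 0.2324]
tcp_rot: [[-1.0, 0.03, -0.0], [0.03, 1.0, -0.0], [0.0, -0.0, -1.0]]
force: [1.0, 0.4, 0.2]
opening: 0.325
grasp_force: 0.0
time_s: 1.77
position: [0.4619, -0.1598, 0.2327]
tcp_rot: [[-0.999, 0.034, 0.003], [0.034, 0.999, -0.003], [-0.003, -0.003, -1.0]]
force: [1.2, 0.4, 0.0]
opening: 0.007
grasp_force: 0.0
```

```bash
python3 -m inch '[[0.3,-4,0,0,0],[0.6,-8,0,0,0],[0.6,-8,-4,0,0],[0.6,-8,-8,0,0],[0.6,-8,-12,0,0],[0.6,-8,-13.5,0,0],[0.6,-8,-13.5,0,0],[0.6,-8,-13.5,0,0]]'; python3 - <<'E'
from h import *
c=snap("scene","pics/s1.png"); s=readout.read_state(); print(s["position"],s["force"])
cv2.imwrite("pics/s1c.png",cv2.resize(c["image"][170:350,250:510],(780,540),interpolation=cv2.INTER_CUBIC))
E
```

```text
time_s: 2.43
position: [0.4653, -0.2343, 0.0967]
tcp_rot: [[-1.0, 0.032, -0.002], [0.032, 1.0, 0.002], [0.002, 0.002, -1.0]]
force: [0.0, 0.1, 0.9]
opening: 0.004
grasp_force: 0.0
[ 0.46632419 -0.234927    0.09796124] [-0.04477393 -0.77300129 -0.07146056]
```

View pics/s1c.png

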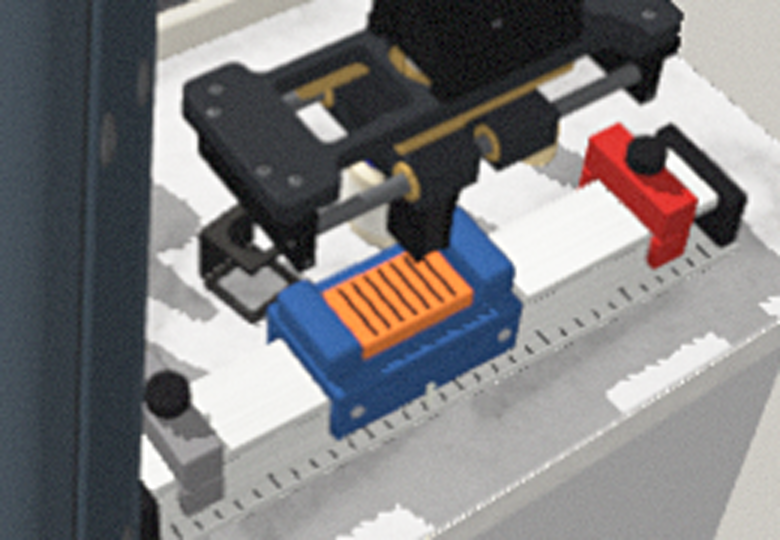

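The closed fingertips (crop ≈(430,250)) hang over the pad between the bridges, and the red stop is to the right at (640,190). I'll go down to just above the pad, then press in small steps.

```bash
python3 -m inch '[[0,0,-2,0,0],[0,0,-3.3,0,0],[0,0,-3.5,0,0],[0,0,-3.5,0,0]]'; python3 -m inch '[[0,0,-0.2,0,0],[0,0,-0.4,0,0],[0,0,-0.4,0,0]]';python3 -m inch '[[0,0,-0.1,0,0],[0,0,-0.2,0,0],[0,0,-0.2,0,0]]'
```

```text
time_s: 2.82
position: [0.4665, -0.235, 0.0636]
tcp_rot: [[-1.0, 0.031, 0.001], [0.031, 1.0, -0.001], [-0.001, -0.001, -1.0]]
force: [-0.6, 0.8, -0.2]
opening: 0.006
grasp_force: 0.0
time_s: 3.07
position: [0.4669, -0.2354, 0.0596]
tcp_rot: [[-1.0, 0.031, 0.003], [0.031, 1.0, -0.002], [-0.003, -0.002, -1.0]]
force: [0.3, -0.2, 1.7]
opening: 0.006
grasp_force: 1.1
time_s: 3.32
position: [0.4669, -0.2354, 0.0572]
tcp_rot: [[-0.999, 0.032, 0.002], [0.032, 1.0, -0.002], [-0.003, -0.002, -1.0]]
force: [1.0, -0.7, 4.8]
opening: 0.006
grasp_force: 2.1
```

```bash
python3 -m inch '[[0,0,-0.1,0,0],[0,0,-0.2,0,0],[0,0,-0.2,0,0]]';python3 -m inch '[[0,0,-0.1,0,0],[0,0,-0.15,0,0],[0,0,-0.15,0,0],[0,0,-0.15,0,0]]'
```

```text
time_s: 3.57
position: [0.4669, -0.2354, 0.0553]
tcp_rot: [[-1.0, 0.032, 0.002], [0.032, 1.0, -0.002], [-0.002, -0.002, -1.0]]
force: [1.8, -0.1, 9.2]
opening: 0.007
grasp_force: 4.1
time_s: 3.9
position: [0.467, -0.2355, 0.0551]
tcp_rot: [[-1.0, 0.031, 0.003], [0.031, 1.0, -0.002], [-0.003, -0.002, -1.0]]
force: [0.1, 1.5, 17.9]
opening: 0.009
grasp_force: 9.4
```

Pad is bottomed out at z≈0.055. I'll ease slightly and push toward the stop.

```bash
python3 -m inch '[[0,-0.2,0.05,0,0],[0,-0.5,0.05,0,0],[0,-0.8,0.05,0,0],[0,-1.1,0.05,0,0],[0,-1.4,0.05,0,0],[-0.1,-1.8,0.05,0,0],[-0.1,-2.2,0.05,0,0],[-0.1,-2.6,0.05,0,0],[-0.1,-3,0.05,0,0],[-0.1,-3,0.05,0,0]]'; python3 - <<'E'
from h import *
c=snap("scene","pics/s2.png"); s=readout.read_state(); print(s["position"],s["force"])
cv2.imwrite("pics/s2c.png",cv2.resize(c["image"][170:350,250:510],(780,540),interpolation=cv2.INTER_CUBIC))
E
```

```text
time_s: 4.73
position: [0.4659, -0.266, 0.0552]
tcp_rot: [[-0.999, 0.032, 0.003], [0.032, 0.999, -0.002], [-0.003, -0.002, -1.0]]
force: [0.6, 0.6, 14.2]
opening: 0.007
grasp_force: 7.4
[ 0.46586271 -0.26600539  0.05522685] [-0.54734824 -1.72920376 14.9320084 ]
```

View pics/s2c.png

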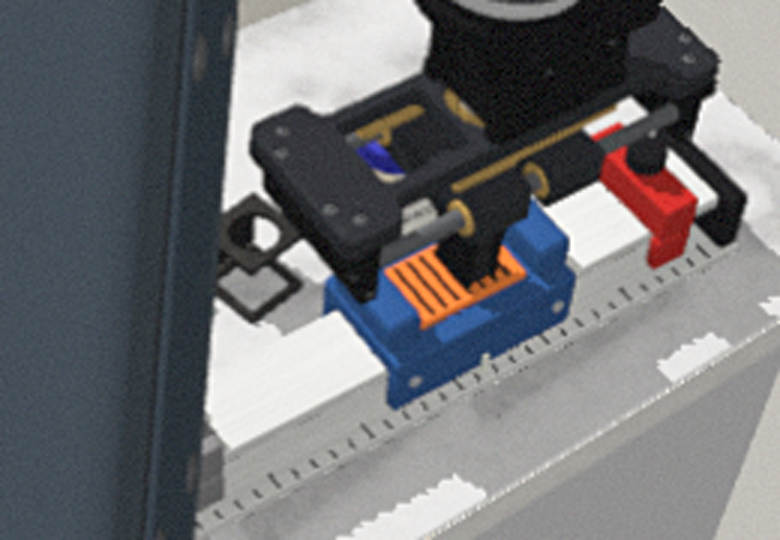

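The slider travels with the fingers (pad down, ~45 mm left to the stop). The magnifier at (255,250) looks partly hidden, so I'll compare it with the first picture to be sure it hasn't been touched.

```bash
python3 - <<'E'
from h import *
L=[cv2.resize(cv2.imread(f"pics/{n}.png")[225:285,310:360],(260,312),interpolation=cv2.INTER_CUBIC) for n in("scene0","s1","s2")]
cv2.imwrite("pics/cmp.png",np.hstack(L))
E
```

```text
(no output)
```

View pics/cmp.png

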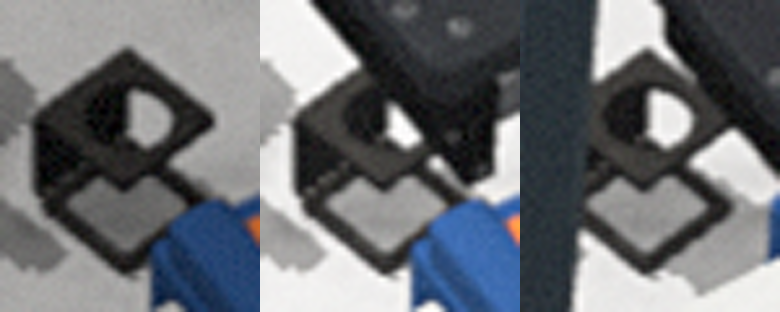

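The magnifier is in the same place in all three frames. I'll continue, creeping at the end.

```bash
python3 -m inch '[[0,-0.4,0,0,0],[0,-0.9,0,0,0],[0,-1.4,0,0,0],[-0.1,-1.9,0,0,0],[-0.1,-2.4,0,0,0],[-0.1,-2.9,0,0,0],[-0.1,-3.4,0,0,0],[-0.1,-3.8,0,0,0],[-0.1,-4.1,0,0,0],[-0.1,-4.2,0,0,0]]'; python3 -m inch '[[0,-0.1,0,0,0],[0,-0.2,0,0,0],[0,-0.3,0,0,0],[0,-0.4,0,0,0],[0,-0.5,0,0,0],[0,-0.6,0,0,0],[0,-0.7,0,0,0],[0,-0.7,0,0,0]]'
```

```text
time_s: 5.62
position: [0.4644, -0.3074, 0.0552]
tcp_rot: [[-0.999, 0.032, 0.001], [0.032, 0.999, -0.001], [-0.001, -0.001, -1.0]]
force: [-0.0, 1.9, 15.9]
opening: 0.007
grasp_force: 7.6
time_s: 6.28
position: [0.4642, -0.314, 0.0552]
tcp_rot: [[-1.0, 0.031, 0.001], [0.031, 1.0, -0.001], [-0.001, -0.001, -1.0]]
force: [-0.6, 0.6, 14.2]
opening: 0.011
grasp_force: 7.5
```

```bash
python3 -m inch '[[0,-0.1,0,0,0],[0,-0.2,0,0,0],[0,-0.3,0,0,0],[0,-0.3,0,0,0]]'; python3 - <<'E'
from h import *
c=snap("scene","pics/s3.png"); s=readout.read_state(); print(s["position"],s["force"])
cv2.imwrite("pics/s3c.png",cv2.resize(c["image"][190:310,340:510],(765,540),interpolation=cv2.INTER_CUBIC))
E
```

```text
time_s: 6.62
position: [0.4641, -0.317, 0.0552]
tcp_rot: [[-1.0, 0.031, 0.001], [0.031, 1.0, -0.001], [-0.001, -0.001, -1.0]]
force: [-0.8, 1.1, 14.4]
opening: 0.004
grasp_force: 7.6
[ 0.46409069 -0.31692621  0.05521586] [-0.26862552  0.69646531 13.88024827]
```

View pics/s3c.png

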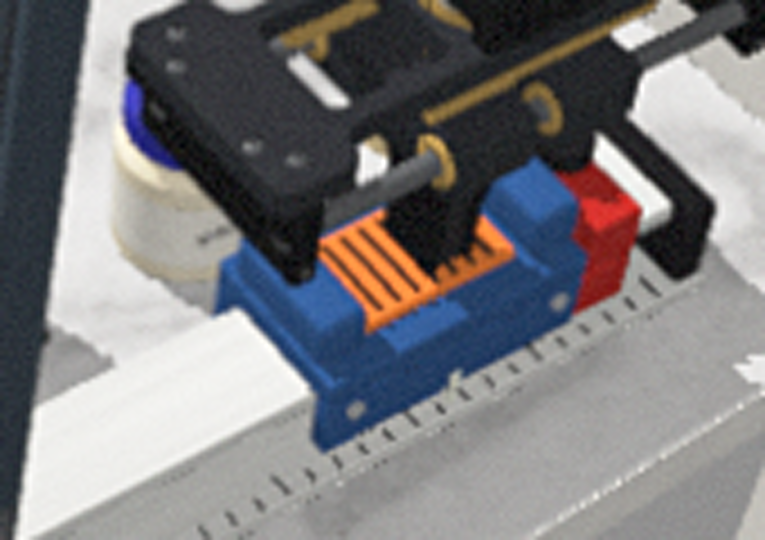

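The slider's end appears to be at or within a few mm of the red stop (crop ≈(578,240)). I'll keep creeping until the side force shows contact.

```bash
python3 -m inch '[[0,-0.1,0,0,0],[0,-0.2,0,0,0],[0,-0.3,0,0,0],[0,-0.4,0,0,0],[0,-0.4,0,0,0]]';  python3 -m inch '[[0,-0.1,0,0,0],[0,-0.2,0,0,0],[0,-0.3,0,0,0],[0,-0.4,0,0,0],[0,-0.4,0,0,0]]'
```

```text
time_s: 7.08
position: [0.4639, -0.3176, 0.0551]
tcp_rot: [[-0.999, 0.033, -0.0], [0.033, 0.999, 0.005], [0.0, 0.005, -1.0]]
force: [2.3, 9.2, 18.5]
opening: 0.001
grasp_force: 9.1
time_s: 7.5
position: [0.4636, -0.3185, 0.0551]
tcp_rot: [[-0.999, 0.034, -0.001], [0.034, 0.999, 0.01], [0.002, 0.01, -1.0]]
force: [5.6, 14.2, 22.0]
opening: 0.007
grasp_force: 10.5
```

Side force rose to 14 N with the tool stalled at y≈−0.318, so the slider is against the stop. I'll relax the push partly, then lift straight up.

```bash
python3 -m inch '[[0,0.2,0,0,0],[0,0.3,0,0,0],[0,0.3,0,0,0]]'; python3 -m inch '[[0,0,0.3,0,0],[0,0,0.6,0,0],[0,0,1,0,0],[0,0,2,0,0],[0,0,4,0,0],[0,0,7,0,0],[0,0,10,0,0],[0,0,12,0,0],[0,0,12,0,0],[0,0,12,0,0]]'; python3 - <<'E'
from h import *
c=snap("scene","pics/s4.png"); c2=snap("top","pics/t4.png")
a=cv2.resize(c["image"][190:310,340:510],(765,300),interpolation=cv2.INTER_CUBIC)
b=cv2.resize(c2["image"][205:310,240:470],(765,300),interpolation=cv2.INTER_CUBIC)
cv2.imwrite("pics/f4.png",np.vstack([a,b]))
E
```

```text
time_s: 7.75
position: [0.4638, -0.3182, 0.0551]
tcp_rot: [[-0.999, 0.032, -0.001], [0.032, 0.999, 0.005], [0.001, 0.005, -1.0]]
force: [2.5, 7.8, 17.4]
opening: 0.004
grasp_force: 9.2
time_s: 8.58
position: [0.464, -0.3222, 0.1748]
tcp_rot: [[-0.999, 0.032, 0.001], [0.032, 0.999, -0.002], [-0.001, -0.002, -1.0]]
force: [-0.4, 0.0, 0.3]
opening: 0.006
grasp_force: 0.0
```

View pics/f4.png

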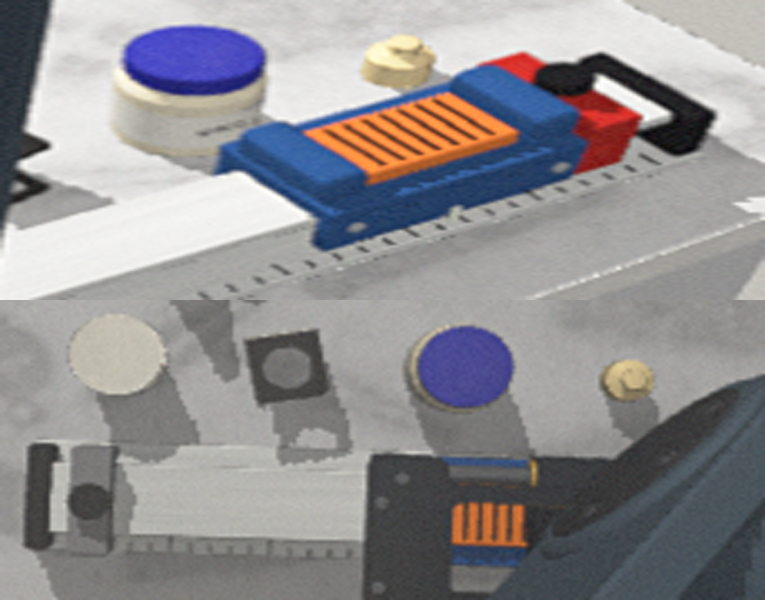

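The slider's end face meets the red stop (upper crop ≈(582,150)), the pad is up, the gripper is clear and the bystanders are in place. Handing in.

```bash
python3 -c "
from rig import bot
print(bot.hand_in())"
```

```text
the job is handed in; nothing more can be done
None
```

I handed the job in: the slider was pushed to the red stop with the pad held down, and the last pictures show it resting there with the pad up, the arm clear and the bystanders where they were; the hand-in gave no verdict.

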